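# Press the MDF block home in the squaring jig and hold it there

## Robot

A 7-joint arm with a two-finger parallel gripper is mounted at the origin on a cart in front of the work surface, level with it; the furniture and walls round the work are solid. World frame = base frame: x ahead of the robot, y to its left, z up, the work surface at z = 0. Lengths are in m, angles in rad, forces in N, time in s.
With the tool pointing down it reaches from about 0.4 to 0.9 m from the base axis. Payload 5.5 kg.
Tool frame: the origin (TCP) lies between the finger pads, 19 mm behind the fingertips; this is the grasp point; z points along the fingers, y is the line along which they close (so a half turn about z gives the same grasp; the last joint's range is limited). The gripper opens to 92 mm and grips with 3 to 60 N. Pads are 19 mm wide; open, the fingers measure 130 mm over their backs; the gripper's body (75 mm by 190 mm) begins 47 mm behind the grasp point.
Start: joints at [1.516, 0.501, -0.427, 1.55, 0.221, 1.138, -0.21], TCP at [0.203, -0.617, 0.246] pointing down, gripper open.
Joint ranges: [-2.88, 2.88], [-0.31, 2.03], [-1.54, 1.56], [0.2, 2.42], [-1.41, 4.55], [0.19, 2.02], [-2.57, 2.57]. Speed limits (rad/s): [2.57, 2.57, 3.14, 3.14, 3.14, 3.14, 3.14].

## Interface

Orientations are given as a unit quaternion [x, y, z, w].
In Python, from bench import manip, effector, viewer gives the robot as it stands. Calls block until the motion is done:
- manip.move_pose(position, orientation): joint-space move of the TCP to a pose.
- manip.servo_line(position, ori=None, vel=0.15): straight line of the TCP; ori=None keeps the orientation; vel is the mean speed in m/s.
- manip.movej(angles): joint-space move.
- effector.open_jaws() and effector.close(f_grip=None): open the fingers fully, or close them until they stop; f_grip is the grip in N (None keeps the last).
- manip.sleep(seconds).
- manip.solve_ik(position, orientation): joint angles nearest the present ones, or None.
- viewer.get_image(name): name is "scene" or "top" or "wrist"; returns the picture (400x640x3 uint8, red, green, blue); there is no depth.
- viewer.get_calibration(name): a dict with "vfov" (degrees; the focal length in pixels is half the picture's height over the tangent of half this angle, whatever the lens; pixels are square), "cx", "cy" (the principal point, pixels), "eye" and "attitude" of the camera in the world. Camera axes: x right, y down, z forward; pixel columns grow to the right and rows downward; lengths in m; the calibration is good to about 2 mm. A picture is of the moment at which its call begins: read the wrist's pose just before it. get_calibration takes no time and is no camera call; for the wrist camera it gives the pose at the moment of the call.
A pose or a line that the arm cannot do raises manip.PlanningError and nothing moves.
- manip.hand_in(): hands the job in; it is judged then, once.
Readings, each from a call of its own:
- manip.current_clock(): time.
- manip.current_q(): joint angles.
- manip.current_joint_velocities(): joint speeds.
- manip.current_tau(): joint torques, N m.
- manip.current_tool_pos(): TCP position.
- manip.current_tcp_rot(): TCP orientation.
- manip.current_force(): force on the tool from outside, world axes, zero at the start.
- manip.current_wrist_torque(): the same for the moment, N m.
- manip.current_finger_gap(): finger opening in m.
- manip.current_gripper_force(): force on a finger pad.
Only numpy, scipy, OpenCV 4.12 (cv2) and the standard library are available. Lean on these libraries where they do the work, as an engineer would, in place of code of your own. Each camera call takes 0.05 s, during which the arm holds its last target. There are 200 camera calls.

## Task

Pick up the brown MDF block, lay it flat on the aluminium plate of the squaring jig with its long side to the two-lug long stop, and push it square and flush into the corner, against the long stop and the end stop both. Finish holding it there: keep the block in the gripper and keep pressing it firmly against both stops at once, as for someone who is about to mark it out; do not let go. Leave the other things on the bench where they stand.

Things in the scene. Friction and masses are not known exactly. Their poses are not given: they have to be found in the camera images.
- block: Brown MDF block, 46 (own x) x 88 (own y) x 34 mm (z), about 0.14 kg, lying loose on the bench. Origin: centre of its underside. A half turn about z makes no difference. Grip it across its 46 mm width near the middle of its length, so that the finger enters the gap in the long stop.
- jig: Squaring jig, fixed to the bench: bare aluminium plate 110 (own x) x 140 (own y) x 10 mm with two blue stops on it. Origin: centre of the plate's underside, on the bench. The long stop stands on its +x side and faces -x; the end stop stands on its +y side and faces -y.
- long_stop: Long stop of the jig: two blue lugs, fixed, each 14 mm thick (x), 16 mm long (y), 18 mm high above the plate, centred 34 mm either side of this origin along y, which leaves a gap of 52 mm between them for a finger. Axes as the jig's. Origin: on the stop face (which faces -x), midway between the lugs, on the plate's top; at jig (28, 10, 10) mm. The long side of the block goes against both lugs.
- end_stop: End stop of the jig: one blue lug, fixed, 26 mm wide (x), 14 mm thick (y), 18 mm high above the plate. Axes as the jig's. Origin: on the stop face (which faces -y), mid width, on the plate's top; at jig (5, 54, 10) mm. The short end of the block goes against it.
- home (a point): Where the block's origin lies when it is flat on the plate and touches both stops: at jig (5, 10, 10) mm, on the plate's top. Axes as the jig's; the block's long side then lies along y. Push along +x (long stop) and +y (end stop). Stops are rigid; sliding along a stop or the plate meets friction about as large as the push on it.
- jar_pink: Bystander, loose, to be left alone: small white tub with lid, 52 mm wide, 55 mm high, on the bench at the back left. Origin: centre of its underside.
- spice_jar_1: Bystander, loose, to be left alone: spice jar with yellow lid, 45 mm wide, 100 mm high, on the bench at the right. Origin: centre of its underside.
- tape_2: Bystander, loose, to be left alone: roll of tape lying flat, 94 mm wide, 25 mm high, on the bench at the near right. Origin: centre of its underside.
- dark_model: Bystander, loose, to be left alone: dark dental arch on a plaster base, 60x68x28 mm, behind the work. Origin: centre of its underside.
- bur_block: Bystander, loose, to be left alone: grey block full of coloured burs, 34x75x52 mm, behind the work. Origin: centre of its underside.
- dappen: Bystander, loose, to be left alone: small pale dappen dish, 36 mm wide, 26 mm high, on the bench at the right. Origin: centre of its underside.
- task_lamp: Blue-grey bench lamp, fixed, an obstacle at the left between the arm's start and the work. In the world its clamp is at x 0.38, y 0.30 m; a thin arm rises from there (z 0.14) to a joint at x 0.46, y 0.32, z 0.57 m, then another runs left (+y). Pass it with the gripper drawn in to about 0.31 m from the base axis, TCP 0.3 m up. Its origin is of no use.
Things that resemble listed ones, but are neither listed nor needed, are in the scene too. What is shaped like the block but purple is not meant.

How it is judged:
At the end, for the whole second after the job is handed in: Block flat on the plate (origin within 2.5 mm of home on each axis, tilt under 0.035 rad), square to the stops within 0.03 rad, at rest, pressed against the long stop and the end stop with over 2 N each, and touched by the fingers with over 2 N, through the last second (contact force between block and long_stop above 2 N and contact force between block and end_stop above 2 N and contact force between the fingers and block above 2 N and x of block in the frame of home between -0.0025 and 0.0025 m and y of block in the frame of home between -0.0025 and 0.0025 m and z of block in the frame of home between -0.0025 and 0.0025 m and angle between the y axis of block and the y axis of jig, either way round below 0.03 rad and angle between block's own z axis and vertical below 0.035 rad and linear speed of block below 0.01 m/s); the arm keeps its last pose, push and grip.
It fails at once if one of the other loose things is shifted by more than 20 mm (distance of any of jar_pink, spice_jar_1, tape_2, dark_model, bur_block, dappen from where it was at the start of the episode above 0.02 m).
It also fails if it takes over 51 s, if anything falls off the work surface, if the arm or the gripper's body presses on something with over 40 N, if the wrist force passes 120 N, or if a joint passes its speed limit or range.

## Working session

There is one attempt and no reset: what is moved stays moved. The work goes in short steps, each a Python script; the robot and the scene stay as the last script left them, time stands still between calls to the robot, and variables do not carry over. Pictures are saved under pics/ and viewed, at most 11 in all, crops included, and the job is handed in when it is done.

```bash
ls; mkdir -p pics; python3 - <<'E'
from bench import manip, effector, viewer
import cv2
for n in ("scene","top"):
    im=viewer.get_image(n); cv2.imwrite(f"pics/{n}0.png",im[...,::-1]); print(n,viewer.get_calibration(n))
print(manip.current_clock(),manip.current_tool_pos(),manip.current_tcp_rot(),manip.current_finger_gap())
E
```

```text
pics
scene {'vfov': 43.12518239788483, 'cx': 319.33211711018623, 'cy': 195.7934122689726, 'eye': array([-0.22538658,  1.28942062,  1.09953889]), 'attitude': array([-0.26371935,  0.85902736, -0.42300728,  0.11657159])}
top {'vfov': 49.072961042507075, 'cx': 321.0824386634513, 'cy': 198.4456586052726, 'eye': array([0.49194797, 0.0879224 , 1.56585783]), 'attitude': array([-0.70187969,  0.71203106, -0.01327967,  0.01415386])}
0.1 [ 0.20288094 -0.61690934  0.24456258] [ 9.87399307e-01  1.58246165e-01 -9.66934351e-05 -8.66104617e-04] 0.09165458211012938
```

View pics/top0.png

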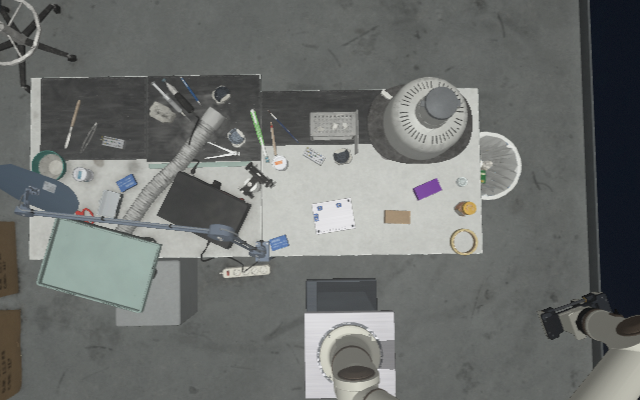

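View pics/scene0.png

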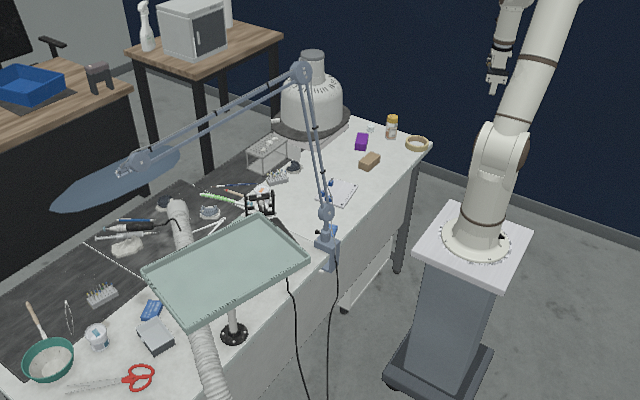

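The top view shows the jig plate with blue lugs at about (333,216), the brown block at (397,216) and the purple decoy at (427,189). The spice jar is at (466,208), the tape at (463,241) and the lamp clamp at (262,250). In the scene view the start-to-work path on the right is clear of the lamp. Next I'll get rough poses and a crop.

```bash
cat > h.py <<'E'
import numpy as np, cv2
from scipy.spatial.transform import Rotation as R
def K(c,h=400): return h/2/np.tan(np.radians(c["vfov"]/2))
def ray(c,uv,z):
    uv=np.atleast_2d(np.float64(uv)); f=K(c)
    d=np.c_[(uv[:,0]-c["cx"])/f,(uv[:,1]-c["cy"])/f,np.ones(len(uv))]
    d=R.from_quat(c["attitude"]).apply(d)
    return c["eye"]+d*((z-c["eye"][2])/d[:,2])[:,None]
def down(yaw):  # tool z down, tool y axis at world angle yaw
    y=np.array([np.cos(yaw),np.sin(yaw),0]); z=np.array([0,0,-1.]); x=np.cross(y,z)
    return R.from_matrix(np.c_[x,y,z]).as_quat()
def blobs(im,lo,hi,amin=20):
    hsv=cv2.cvtColor(im,cv2.COLOR_RGB2HSV); m=cv2.inRange(hsv,np.array(lo),np.array(hi))
    cs=cv2.findContours(m,cv2.RETR_EXTERNAL,cv2.CHAIN_APPROX_NONE)[0]
    return [c for c in cs if cv2.contourArea(c)>amin]
E
python3 - <<'E'
from bench import manip, effector, viewer
from h import *
im=cv2.imread("pics/top0.png")[...,::-1].copy(); c=viewer.get_calibration("top")
for c_ in blobs(im,(8,60,60),(20,200,220)):
    r=cv2.minAreaRect(c_); print("brown",r,ray(c,r[0],.034).round(3))
for u in [(333,216),(262,250),(397,216),(427,189)]: print(u,ray(c,u,0.01).round(3))
cv2.imwrite("pics/topcrop.png",cv2.resize(im[165:260,240:490,::-1],None,fx=3,fy=3,interpolation=cv2.INTER_CUBIC))
w=viewer.get_calibration("wrist"); T=R.from_quat(manip.current_tcp_rot())
print(w["vfov"],"cam in tcp",T.inv().apply(w["eye"]-manip.current_tool_pos()),(T.inv()*R.from_quat(w["attitude"])).as_matrix().round(3))
for p,y in [((.43,-.18,.3),np.pi/2),((.43,-.18,.02),np.pi/2),((.43,-.18,.02),0),((.43,.04,.3),0),((.43,.04,.03),np.pi/2),((.43,.04,.03),0)]:
    print(p,y,manip.solve_ik(p,down(y)),manip.solve_ik(p,down(y+np.pi)))
E
```

```text
brown ((10.5, 354.5), (89.0, 21.0), 90.0) [[0.027 1.17  0.034]]
brown ((9.0, 259.0), (74.0, 18.0), 90.0) [[0.356 1.18  0.034]]
brown ((397.0, 217.0), (12.0, 24.0), 90.0) [[ 0.483 -0.175  0.034]]
brown ((465.88458251953125, 207.42308044433594), (18.027755737304688, 13.035452842712402), 33.690067291259766) [[ 0.513 -0.416  0.034]]
(333, 216) [[0.489 0.048 0.01 ]]
(262, 250) [[0.373 0.301 0.01 ]]
(397, 216) [[ 0.486 -0.179  0.01 ]]
(427, 189) [[ 0.581 -0.288  0.01 ]]
66.1953832996585 cam in tcp [ 0.083956   -0.00033488 -0.1388581 ] [[-0.    -0.951 -0.309]
 [ 1.    -0.     0.   ]
 [-0.    -0.309  0.951]]
(0.43, -0.18, 0.3) 1.5707963267948966 [ 1.4095939   0.23898819 -1.20720347  1.91182972  0.24431816  1.15459118
  1.6824238 ] [ 1.05024059  0.1336151  -0.76684271  1.91912556  0.1024801   1.12801393
 -1.32695975]
(0.43, -0.18, 0.02) 1.5707963267948966 [ 0.99361856  0.67998663 -0.79546405  2.12873544  0.81100121  0.66801068
  1.2031291 ] [ 0.71245212  0.56632318 -0.4436163   2.13715142  0.47111123  0.5321327
 -1.65333933]
(0.43, -0.18, 0.02) 0 [ 0.92103247  0.64044175 -0.70138415  2.13078967  0.72311495  0.62204362
 -0.29650315] [ 0.11986271  0.53718652  0.26014619  2.15678135 -0.28921848  0.47970293
 -2.53881928]
(0.43, 0.04, 0.3) 0 [ 0.90980212  0.08444094 -1.09981554  1.98340804  0.08354964  1.12116548
 -0.22495072] None
(0.43, 0.04, 0.03) 1.5707963267948966 [ 0.42062364  0.56443559 -0.67504677  2.20951557  0.66155751  0.57538504
  0.81810671] [ 0.38805412  0.55168272 -0.63532206  2.21045141  0.62460276  0.5608242
 -2.29150586]
(0.43, 0.04, 0.03) 0 [ 0.33098637  0.53217332 -0.56653666  2.21213046  0.56003033  0.53828226
 -0.66425534] [ 0.85203227  1.00920832 -1.30729387  2.19911584  1.21762126  1.05713496
  1.96457497]
```

View pics/topcrop.png

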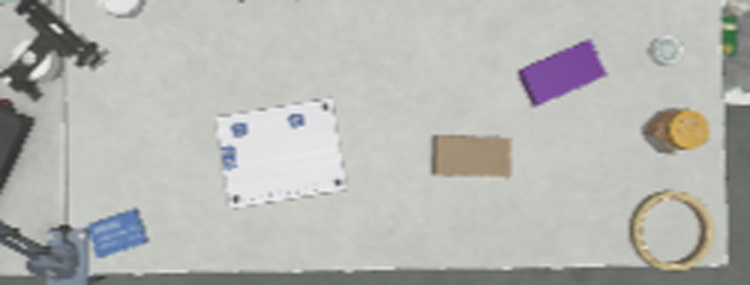

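The crop shows the plate with its long-stop lugs on the far side (+x) at crop (240,130) and (297,120), and the end stop on the left (+y) at (228,157). The jig axes are therefore near the world axes, with a yaw of about +0.15. The block lies along world y. I'll move over it and look with the wrist camera.

```bash
python3 - <<'E'
from bench import manip, effector, viewer
from h import *
import json
for k,(p,y) in enumerate([((.483,-.175,.25),0),((.486,.06,.20),.15)]):
    q=manip.solve_ik(p,down(y)); print(q.round(2)); manip.movej(q)
    c=viewer.get_calibration("wrist"); im=viewer.get_image("wrist")
    cv2.imwrite(f"pics/w{k}.png",im[...,::-1])
    json.dump({a:np.array(b).tolist() for a,b in c.items()},open(f"w{k}.json","w"))
    print(manip.current_clock(),manip.current_tool_pos(),manip.current_force())
E
```

```text
[ 1.09  0.36 -0.96  1.87  0.33  1.08 -0.  ]
2.0417 [ 0.48270841 -0.17665662  0.24981815] [ 3.12425028e-04 -2.79555445e-01  4.74921318e-01]
[ 0.66  0.41 -1.02  1.98  0.42  0.98 -0.41]
3.0417 [0.48675107 0.0577773  0.20005844] [ 0.6474122  -0.8188992   0.77371664]
```

View pics/w0.png

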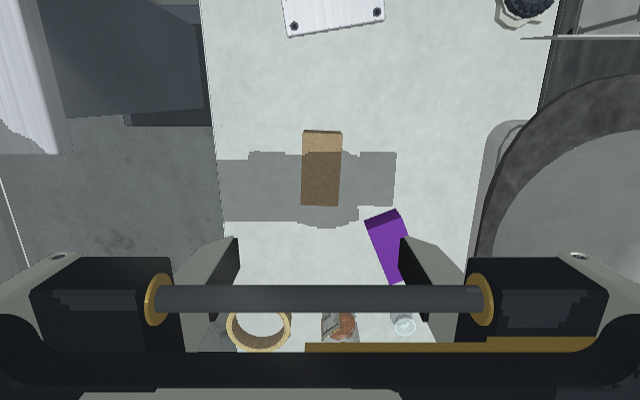

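View pics/w1.png

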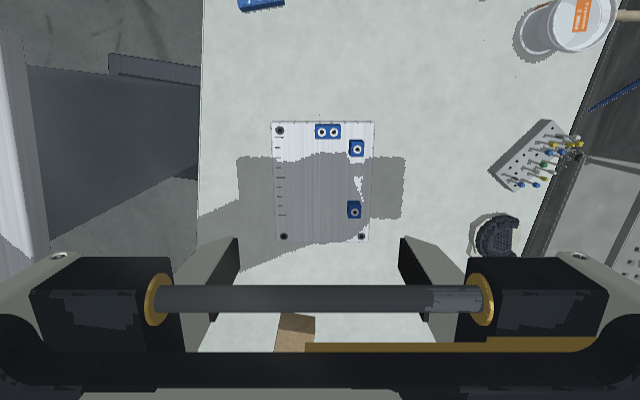

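w0 shows the block's top spanning about (303,133) to (338,206), with its +y end face as a thin dark strip at the top. w1 shows the plate from (273,121) to (372,243), with the end-stop lug at (328,131) and the long-stop lugs at (356,148) and (354,210). Next I'll measure the edges.

```bash
python3 - <<'E'
from h import *
import json
L=lambda k:{a:(np.array(b) if isinstance(b,list) else b) for a,b in json.load(open(f"w{k}.json")).items()}
c=L(0); im=cv2.imread("pics/w0.png")[...,::-1].copy()
for b in blobs(im,(8,50,30),(22,220,240),800):
    if b[:,0,1].mean()>230: continue
    pts=b[:,0,:]; print("block",cv2.minAreaRect(b),pts.min(0),pts.max(0))
    lf=[];rt=[]
    for v in range(142,200,2):
        s=pts[pts[:,1]==v,0]; lf.append((s.min()-.5,v)); rt.append((s.max()+.5,v))
    for n,e in(("L",lf),("R",rt)):
        for z in(.034,0):
            P=ray(c,e,z); k=np.polyfit(P[:,1],P[:,0],1); print(n,z,"x at y=-.18",np.polyval(k,-.18),"yaw",-np.arctan(k[0]))
    for u in(308,320,332):
        s=pts[abs(pts[:,0]-u)<=1,1]; print("ends",u,ray(c,(u,s.max()+.5),.034)[0,1],ray(c,(u,s.min()-.5),0)[0,1],ray(c,(u,s.min()-.5),.034)[0,1])
c=L(1); im=cv2.imread("pics/w1.png")[...,::-1].copy(); print("eye",c["eye"])
for b in blobs(im,(100,110,40),(125,255,255),60):
    u,v=b[:,0,:].mean(0)
    if not(270<u<375 and 115<v<245): continue
    box=cv2.boxPoints(cv2.minAreaRect(b)); print("lug",cv2.minAreaRect(b)); print(np.c_[box,ray(c,box,.01)[:,:2],ray(c,box,.028)[:,:2]].round(4))
hsv=cv2.cvtColor(im,cv2.COLOR_RGB2HSV)
cr=lambda im,x0,y0,x1,y1,f:cv2.resize(im[y0:y1,x0:x1,::-1],None,fx=f,fy=f,interpolation=cv2.INTER_NEAREST)
a=cr(im,265,115,385,250,4); b=cr(cv2.imread("pics/w0.png")[...,::-1],290,125,350,215,5)
o=np.zeros((540,800,3),np.uint8); o[:540,:480]=a; o[:450,490:790]=b; cv2.imwrite("pics/crops.png",o)
E
```

```text
block ((320.63690185546875, 167.62557983398438), (39.669334411621094, 74.43946838378906), 2.726310968399048) [301 130] [342 205]
L 0.034 x at y=-.18 0.4616202025974793 yaw -0.048767977737115005
L 0 x at y=-.18 0.460003771235892 yaw -0.0487679777371143
R 0.034 x at y=-.18 0.5070904434383897 yaw -0.053831013243579216
R 0 x at y=-.18 0.5098759250190077 yaw -0.053831013243581326
ends 308 -0.21581297377482342 -0.12906806833779652 -0.1258575582942578
ends 320 -0.21586418090241433 -0.13033839558329063 -0.1270167527228427
ends 332 -0.2172122567471269 -0.13039050798679636 -0.1270643061450166
eye [0.47393834 0.14185609 0.33878296]
lug ((353.5, 209.0), (16.0, 13.0), 90.0)
[[3.470e+02 2.010e+02 5.221e-01 3.720e-02 5.195e-01 4.300e-02]
 [3.600e+02 2.010e+02 5.367e-01 3.940e-02 5.332e-01 4.500e-02]
 [3.600e+02 2.170e+02 5.403e-01 2.030e-02 5.367e-01 2.700e-02]
 [3.470e+02 2.170e+02 5.255e-01 1.810e-02 5.227e-01 2.490e-02]]
lug ((356.0, 147.5), (15.0, 14.0), 90.0)
[[3.490e+02 1.400e+02 5.122e-01 1.048e-01 5.102e-01 1.069e-01]
 [3.630e+02 1.400e+02 5.269e-01 1.070e-01 5.240e-01 1.089e-01]
 [3.630e+02 1.550e+02 5.300e-01 9.130e-02 5.269e-01 9.400e-02]
 [3.490e+02 1.550e+02 5.151e-01 8.910e-02 5.128e-01 9.200e-02]]
lug ((327.5, 131.0), (14.0, 25.0), 90.0)
[[3.150e+02 1.240e+02 4.742e-01 1.159e-01 4.742e-01 1.173e-01]
 [3.400e+02 1.240e+02 5.000e-01 1.198e-01 4.986e-01 1.210e-01]
 [3.400e+02 1.380e+02 5.024e-01 1.055e-01 5.009e-01 1.075e-01]
 [3.150e+02 1.380e+02 4.762e-01 1.016e-01 4.761e-01 1.038e-01]]
```

View pics/crops.png

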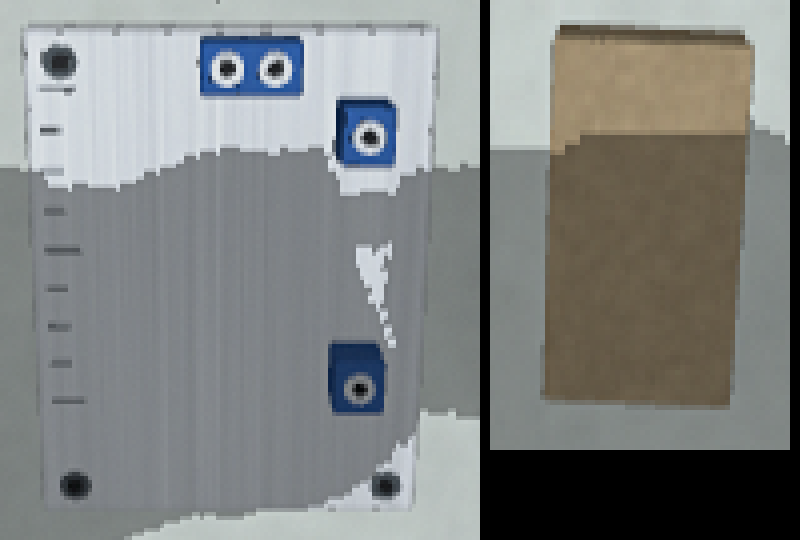

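The crops confirm which edge is which. The block centre comes out at about (0.4845, -0.173) with yaw about -0.05. The two stops give home independently as (0.4952, 0.0615) and (0.4949, 0.0615), with yaw about 0.145. I'll check the yaw against the plate edges, then grasp.

```bash
python3 - <<'E'
from bench import manip, effector, viewer
from h import *
import json
c={a:(np.array(b) if isinstance(b,list) else b) for a,b in json.load(open("w1.json")).items()}
P=ray(c,np.array([(22,28),(437,28),(412,509),(45,509)])/4+(264.5,114.5),.01)
d=lambda a,b:(np.linalg.norm(b-a),)
print("plate",P[:,:2].round(4),P.mean(0),[(np.linalg.norm(P[j]-P[i]),np.arctan2(*(P[j]-P[i])[[1,0]])) for i,j in((0,1),(3,2),(3,0),(2,1))])
o=down(-.05)
manip.move_pose((.4845,-.173,.12),o)
manip.servo_line((.4845,-.173,.024),o,vel=.1)
print(manip.current_tool_pos(),manip.current_force())
effector.close(40); manip.sleep(.2)
print(manip.current_finger_gap(),manip.current_gripper_force(),manip.current_force(),manip.current_clock())
manip.servo_line((.4845,-.173,.09),o,vel=.1); manip.sleep(.2)
print(manip.current_finger_gap(),manip.current_gripper_force(),manip.current_force(),manip.current_wrist_torque(),manip.current_clock())
cv2.imwrite("pics/w2.png",viewer.get_image("wrist")[...,::-1])
E
```

```text
plate [[ 0.4274  0.1115]
 [ 0.5344  0.1274]
 [ 0.555  -0.0092]
 [ 0.4478 -0.0252]] [0.49114182 0.05113735 0.01      ] [(np.float64(0.10812762116049586), np.float64(0.14747044591122938)), (np.float64(0.10843003508808073), np.float64(0.14739573596229064)), (np.float64(0.1382118588766374), np.float64(1.7184752462440187)), (np.float64(0.13822035354758502), np.float64(1.7206631452264247))]
[ 0.48508811 -0.17309838  0.02454419] [-0.06490407  0.02678477  0.74641946]
0.04589128417598766 40.00011742115021 [0.34011776 0.39037181 0.70220381] 6.1083
0.04572359331499524 39.999852776527405 [-0.17074674  0.73680018 -0.88472966] [-0.01509623 -0.10459773 -0.02712356] 7.1167
```

View pics/w2.png

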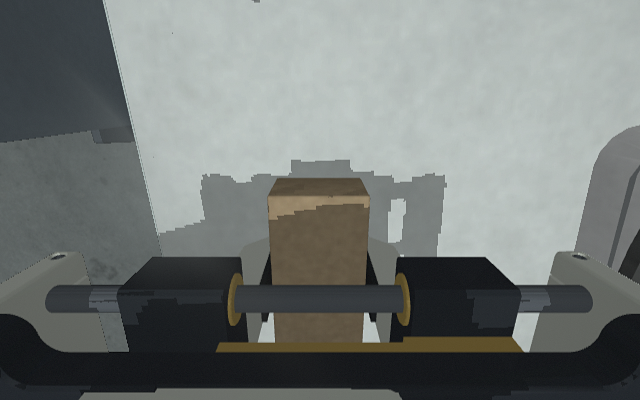

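The block is held square between the pads: its top runs from (270,196) to (370,196), and the gap is 45.7 mm. Plate yaw is 0.1475. Now I'll carry it over, lower it and do a guarded push.

```bash
cat > push.py <<'E'
from bench import manip, effector, viewer
from h import *
YAW=.1475; J=R.from_euler("z",YAW); HOME=np.array([.4947,.0616,0]); o=down(YAW)
world=lambda p:HOME+J.apply(p)
local=lambda:J.inv().apply(manip.current_tool_pos()-HOME)
def force(n=4):
    f=[]
    for _ in range(n): f.append(manip.current_force()); manip.sleep(.02)
    return J.inv().apply(np.mean(f,0))
def rep(s,f): print(s,(local()*1e3).round(2),f.round(1),round(manip.current_clock(),2),flush=True)
def guard(p,step,ax,stop,n,f0):
    for _ in range(n):
        p=p+step; manip.servo_line(world(p),o,vel=.02); f=force()-f0
        if abs(f[ax])>stop: break
    rep(f"cmd {(p*1e3).round(1)}",f); return p
E
python3 - <<'E'
from push import *
manip.move_pose(world((-.009,-.009,.09)),o); manip.sleep(.3)
f0=force(); np.save("f0.npy",f0); rep("above",f0)
manip.servo_line(world((-.009,-.009,.040)),o,vel=.08); manip.sleep(.1); rep("low",force()-f0)
p=guard(np.array((-.009,-.009,.040)),np.array((0,0,-.0007)),2,3,14,f0)
np.save("p.npy",p)
cv2.imwrite("pics/w3.png",viewer.get_image("wrist")[...,::-1])
print(manip.current_wrist_torque())
E
```

```text
above [ -9.   -10.04  89.94] [-0.5  0.2 -0.9] 8.43
low [-8.51 -9.   40.48] [ 0.5 -0.   0.1] 9.38
cmd [-9.  -9.  33.7] [-8.87 -9.   34.  ] [-1.2 -0.6  5.8] 12.22
[-0.03111969  0.27442221 -0.01001023]
```

View pics/w3.png

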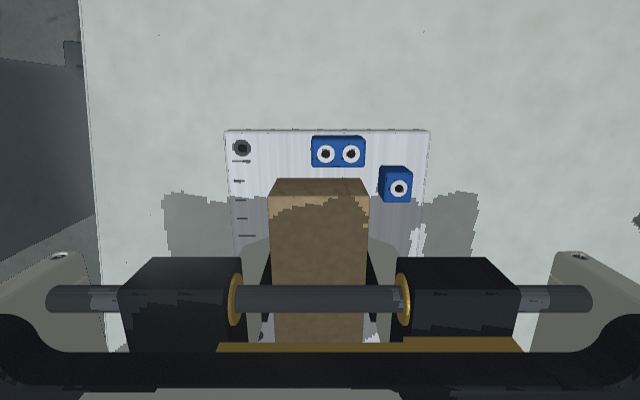

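The block is down on the plate (5.8 N), short of both the end stop (338,152) and the long-stop lug (396,185), with its edges parallel to theirs. Now I push, +y first and then +x.

```bash
python3 - <<'E'
from push import *
f0=np.load("f0.npy"); p=np.load("p.npy")
p=guard(p,np.array((0,.001,0)),1,9,14,f0)
p=guard(p,np.array((.001,0,0)),0,12,14,f0)
p=guard(p,np.array((0,.0007,0)),1,14,6,f0)
p=guard(p,np.array((.0007,0,0)),0,18,6,f0)
np.save("p.npy",p); print(manip.current_wrist_torque(),manip.current_finger_gap(),manip.current_gripper_force())
c=viewer.get_calibration("wrist")
cv2.imwrite("pics/w4.png",viewer.get_image("wrist")[...,::-1])
E
```

```text
cmd [-9.   4.  33.7] [-8.4   0.18 34.07] [ -0.2 -10.7   9.3] 16.39
cmd [-4.   4.  33.7] [-8.15  0.14 33.98] [-13.7 -11.   28.6] 17.98
cmd [-4.   5.4 33.7] [-8.15  0.19 33.96] [-14.1 -14.1  28.5] 18.61
cmd [-1.9  5.4 33.7] [-8.07  0.23 33.91] [-19.5 -13.4  35.6] 19.56
[-3.06194672  3.45859636  0.12991806] 0.04571635986546077 40.045684576034546
```

View pics/w4.png

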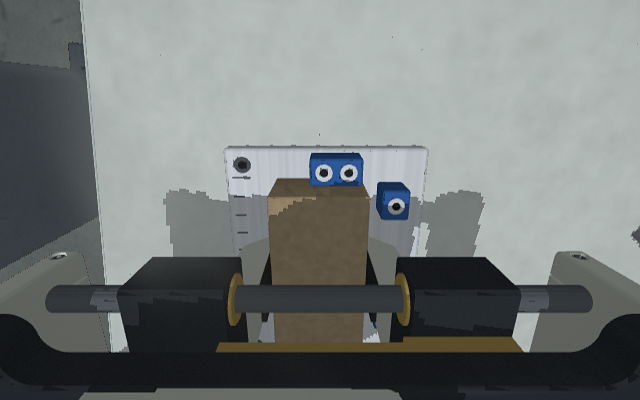

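The end stop makes contact at local y = 0.2 mm, as predicted. The +x push is stuck because arm compliance drives the block down onto the plate (35 N). I'll back off in y and regulate the vertical force while pushing in x.

```bash
cat >> push.py <<'E'
def drive(p,target,f0,n,fz=4.,g=(.00012,.00012,.00005),xmax=.001,brk=None):
    """step the command so the reaction tends to target (x,y push) and fz (down)"""
    for k in range(n):
        f=force(3)-f0; e=np.array([target[0]+f[0],target[1]+f[1],f[2]-fz])
        p=p+np.clip(e*g,-xmax,xmax); manip.servo_line(world(p),o,vel=.03)
        if k%4==0: rep(f"cmd {(p*1e3).round(1)}",f)
        if brk and brk(f): break
    f=force()-f0; rep(f"end {(p*1e3).round(1)}",f); return p
E
python3 - <<'E'
from push import *
f0=np.load("f0.npy"); p=np.load("p.npy")
p[1]=-.0005; p[0]=-.006; p[2]=.0350; manip.servo_line(world(p),o,vel=.03); rep("backed",force()-f0)
p=drive(p,(10,1),f0,14,fz=2.,brk=lambda f:f[0]<-8 and local()[0]>-.002)
np.save("p.npy",p)
E
```

```text
backed [-5.900e+00 -2.000e-02  3.477e+01] [ 0.3 -0.7  0.2] 20.07
cmd [-5.  -0.5 34.9] [-4.71 -0.08 34.82] [ 0.2 -0.9  0. ] 20.37
cmd [-1.  -0.1 34.4] [-9.500e-01 -2.000e-02  3.443e+01] [ 0.4  0.1 -0.4] 21.57
cmd [ 2.7  0.2 34.3] [5.000e-01 3.000e-02 3.401e+01] [-4.3 -0.4  4.7] 22.77
cmd [ 4.1  0.3 35. ] [5.500e-01 2.000e-02 3.406e+01] [-8.  -0.9  4.7] 23.97
end [ 4.1  0.3 35. ] [ 5.900e-01 -2.000e-02  3.407e+01] [-7.9 -0.6  4. ] 24.03
```

Long stop reached at x ≈ 0.5 mm. Now I raise the grip and press on both stops.

```bash
python3 - <<'E'
from push import *
f0=np.load("f0.npy"); p=np.load("p.npy")
effector.close(60)
p=drive(p,(15,24),f0,22,fz=5.,xmax=.0012)
np.save("p.npy",p); manip.sleep(.5); rep("held",force()-f0)
print(manip.current_wrist_torque(),manip.current_gripper_force(),R.from_quat(manip.current_tcp_rot()).as_matrix().round(4).tolist())
import json
c=viewer.get_calibration("wrist"); json.dump({a:np.array(b).tolist() for a,b in c.items()},open("w5.json","w"))
cv2.imwrite("pics/w5.png",viewer.get_image("wrist")[...,::-1])
E
```

```text
cmd [ 5.   1.5 34.9] [ 0.64  0.07 34.05] [-7.7 -1.   4.2] 24.55
cmd [ 6.6  6.3 35.7] [ 0.64  0.22 34.08] [-12.2 -10.2   8.6] 25.75
cmd [ 7.5 10.  36.5] [ 0.66  0.4  34.37] [-13.6 -19.    9.1] 26.95
cmd [ 8.2 11.5 36.9] [ 0.67  0.44 34.49] [-13.6 -21.8   6.5] 28.15
cmd [ 8.8 12.1 37.2] [ 0.65  0.48 34.52] [-13.7 -23.1   5.9] 29.35
cmd [ 8.9 12.4 37.4] [ 0.7   0.49 34.58] [-15.1 -23.9   5.3] 30.55
end [ 9.  12.4 37.4] [ 0.66  0.44 34.59] [-14.4 -23.8   5.6] 30.92
held [ 0.65  0.5  34.57] [-14.7 -23.7   5.4] 31.48
[-5.28916329  2.13744407  0.73616141] 60.03654956817627 [[-0.1416, 0.9898, -0.0148], [0.9898, 0.1413, -0.0199], [-0.0176, -0.0174, -0.9997]]
```

View pics/w5.png

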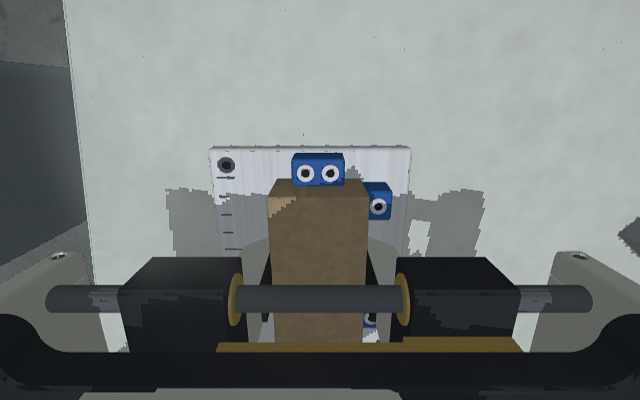

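The picture shows the block in the corner, its end against the end stop (318,170) and its side against the lug (378,200). The forces are good, but the tool has tilted about 0.025 rad under the push. I'll take that tilt out by counter-rotating the command, keeping the force regulation running.

```bash
python3 - <<'E'
from push import *
import json
f0=np.load("f0.npy"); p=np.load("p.npy"); C=R.from_quat(o)
for k in range(13):
    f=force(2)-f0; A=R.from_quat(manip.current_tcp_rot()); z=A.apply([0,0,1])
    C=R.from_rotvec(.6*np.cross(z,[0,0,-1]))*C
    e=np.array([15+f[0],20+f[1],f[2]-8]); p=p+np.clip(e*(.00012,.00012,.00004),-.001,.001)
    manip.servo_line(world(p),C.as_quat(),vel=.03)
    if k%3==0: rep(f"z {z.round(4)} cmd {(p*1e3).round(1)}",f)
manip.sleep(.4); rep("held",force()-f0)
print(R.from_quat(manip.current_tcp_rot()).apply([[0,1,0],[0,0,1]]).round(4),manip.current_gripper_force(),manip.current_wrist_torque())
np.save("p.npy",p); np.save("C.npy",C.as_quat())
c=viewer.get_calibration("wrist"); json.dump({a:np.array(b).tolist() for a,b in c.items()},open("w6.json","w"))
im=viewer.get_image("wrist"); cv2.imwrite("pics/w6.png",im[...,::-1])
cv2.imwrite("pics/w6c.png",cv2.resize(im[130:360,190:430,::-1],None,fx=2.5,fy=2.5,interpolation=cv2.INTER_NEAREST))
E
```

```text
z [-0.0148 -0.02   -0.9997] cmd [ 9.  11.9 37.3] [ 0.54  0.36 34.19] [-14.7 -24.3   5.8] 31.82
z [-0.0013 -0.0012 -1.    ] cmd [ 9.3 11.2 36.8] [ 0.51  0.3  33.93] [-14.5 -21.6   5.4] 32.67
z [-1.e-04  1.e-04 -1.e+00] cmd [ 9.2 10.9 36.7] [ 0.47  0.29 33.93] [-15.4 -20.    7.4] 33.52
z [ 1.e-04  2.e-04 -1.e+00] cmd [ 9.3 10.7 36.7] [ 0.48  0.25 33.93] [-14.2 -20.5   7.5] 34.37
z [-1.e-04  0.e+00 -1.e+00] cmd [ 9.3 10.6 36.7] [ 0.48  0.3  33.94] [-15.4 -19.9   7.9] 35.22
held [ 0.47  0.29 33.94] [-15.3 -20.2   7.7] 35.68
[[ 9.899e-01  1.420e-01  1.000e-04]
 [ 1.000e-04  1.000e-04 -1.000e+00]] 60.01140832901001 [-5.0842954   3.08870833  0.50528761]
```

View pics/w6c.png

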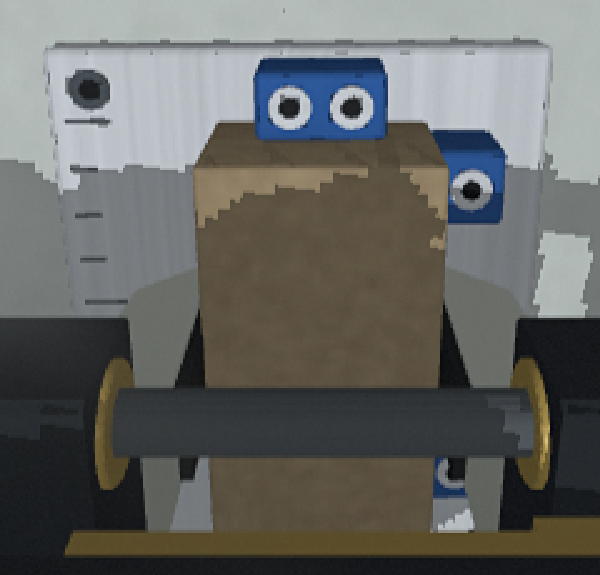

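The block is flush with both stops and the tool is vertical. Friction can be as large as the push, so I can't be sure how the load is shared between the stops. I'll ease x while pressing y, then load x harder, so both normals are guaranteed.

```bash
python3 - <<'E'
from push import *
f0=np.load("f0.npy"); p=np.load("p.npy"); C=R.from_quat(np.load("C.npy"))
for tx,ty,fz,n in((5,24,5,11),(26,26,6,14)):
    for k in range(n):
        f=force(2)-f0; z=R.from_quat(manip.current_tcp_rot()).apply([0,0,1])
        C=R.from_rotvec(.6*np.cross(z,[0,0,-1]))*C
        e=np.array([tx+f[0],ty+f[1],f[2]-fz]); p=p+np.clip(e*(.0002,.00018,.00005),-.0016,.0016)
        manip.servo_line(world(p),C.as_quat(),vel=.03)
        if k%5==0: rep(f"z {z.round(4)} cmd {(p*1e3).round(1)}",f)
        if manip.current_clock()>45: break
manip.sleep(.4); rep("held",force()-f0)
print(R.from_quat(manip.current_tcp_rot()).apply([[0,1,0],[0,0,1]]).round(4),manip.current_gripper_force(),manip.current_wrist_torque(),manip.current_clock())
E
```

```text
z [ 1.e-04  1.e-04 -1.e+00] cmd [ 7.7 11.3 36.9] [ 0.39  0.31 33.99] [-14.6 -20.1   7.5] 36.02
z [ 1.7e-03  1.0e-04 -1.0e+00] cmd [ 4.6 12.3 35.8] [ 0.38  0.32 33.98] [ -6.2 -24.9   1.5] 37.43
z [ 4.e-04  1.e-04 -1.e+00] cmd [ 3.6 12.3 35.3] [ 0.35  0.31 33.96] [ -5.2 -24.2   3.8] 38.85
z [ 3.e-04  1.e-04 -1.e+00] cmd [ 5.2 12.6 35.2] [ 0.4   0.32 33.89] [ -5.3 -24.4   4.2] 39.13
z [-0.004  -0.0013 -1.    ] cmd [12.1 13.2 37.4] [ 0.53  0.31 33.9 ] [-21.9 -25.2  14.8] 40.55
z [-1.6e-03 -6.0e-04 -1.0e+00] cmd [14.9 13.9 38.7] [ 0.54  0.31 33.94] [-24.6 -24.6   9.7] 41.97
held [ 0.53  0.33 33.95] [-25.  -25.9   7.8] 43.28
[[ 9.900e-01  1.408e-01 -7.000e-04]
 [-7.000e-04 -3.000e-04 -1.000e+00]] 60.032769441604614 [-6.605954    5.01118449  0.72425771] 43.2833
```

```bash
python3 -c "
from bench import manip
print(manip.hand_in(), manip.current_clock())"
```

```text
the job is handed in; nothing more can be done
the job is handed in; nothing more can be done
```

The job is handed in, result not reported: the block sits flat in the jig corner, gripped at 60 N and pushed at about 25 N toward each stop, at 43.3 s before hand-in, with the other things on the bench left untouched as far as I could see.

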